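Latch a two-part sample cell shut

ROBOT

A 6-joint arm with a two-finger parallel gripper is mounted at the origin on a cart in front of the work surface, level with it; the furniture and walls round the work are solid. World frame = base frame: x ahead of the robot, y to its left, z up, the work surface at z = 0. Lengths are in m, angles in rad, forces in N, time in s.
With the tool pointing down it reaches from about 0.25 to 0.725 m from the base axis. Payload 4 kg.
Tool frame: the origin (TCP) lies midway between the tips of the shut fingers; the grasp point (between the pads) lies 19 mm behind it; z points along the fingers, y is the line along which they close (so a half turn about z gives the same grasp; the last joint's range is limited). The gripper opens to 85 mm and grips with 20 to 120 N. Pads are 22 mm wide; open, the fingers measure 114 mm over their backs; the gripper's body (76 mm by 85 mm) begins 54 mm behind the grasp point. The pads swing forward as they close: fully open they stand 13 mm farther back than shut.
Start: joints at [-1.169, 0.241, 0.005, 1.335, 0, 1.571], TCP at [0.196, -0.46, 0.231] pointing down, gripper open.
Joint ranges: [-2.72, 2.72], [-1.05, 1.87], [-1.09, 1.28], [-1.99, 2.15], [-1.42, 1.44], [-3.14, 3.14]. Speed limits (rad/s): [2.79, 2.79, 3.14, 3.14, 3.14, 3.14].

INTERFACE

Orientations are given as a unit quaternion [x, y, z, w].
In Python, from workcell import bot gives the robot as it stands. The module is installed in compiled form; this text tells all that it offers.
- The arm moves only by the tool jog_arm, never from a script. Its argument "deltas" is a list of rows, each an object with "fingers": the opening, from 0 (shut) to 1 (fully open); "delta_pos": the shift along the tool's x, y, z normalised to -1 to 1, where 1 is 300 mm, a list of three; "yaw": the turn about the tool's z normalised to -1 to 1, where 1 is pi/4 rad. A call has 1 to 12 rows; each row is the pose to reach, as a shift and turn from the pose commanded when the call began, along the tool's axes at that moment; what a row does not reach only later rows make up. A row lasts 1/10 s, in which the tool goes at most 50 mm and 8.59 degrees, less where a joint would pass 70% of its speed; a pose out of reach is approached as far as the arm can. A call with a number of a shift or a turn outside -1 to 1 is refused whole. A call with a gripper value outside its range is refused whole. The fingers move at their own pace and stop on an object; the grip force is fixed at half the most. Time passes only in rows, so rows that repeat a pose let the fingers close. It gives the time, the measured TCP pose, the force, the opening and the grip force at its end, in the units of the state.
- bot.get_obs(): the state, without advancing time (a new reading comes with each control period).
- bot.camera(name): name is "scene" or "side" or "wrist"; returns a dict with "image" (384x512x3 uint8, red, green, blue), "range_z" (384x512 float32, m along the optical axis (not along the pixel's ray), 0 where there is no reading), "fx", "fy", "cx", "cy" (pixels), "distortion" ([k1, k2, p1, p2, k3] as OpenCV has them; the pictures are not rectified), "rvec" (rotation vector, rad) and "tvec" (3), from world to camera coordinates, as OpenCV has them. Camera axes: x right, y down, z forward; pixel columns grow to the right and rows downward; lengths in m; the calibration is good to about 2 mm. A picture is of the moment at which its call begins.
- bot.job_done(): hands the job in; it is judged then, once.
The state is a dict: "clock": time; "joint_pos": joint angles; "joint_vel": joint speeds; "tau": joint torques, N m; "eef_pos": TCP position; "tool_rot": TCP orientation; "ft_force": force on the tool from outside, world axes, zero at the start; "ft_torque": the same for the moment, N m; "grip_width": finger opening in m; "grasp_force": force on a finger pad.
Only numpy, scipy, OpenCV 4.12 (cv2) and the standard library are available. Lean on these libraries where they do the work, as an engineer would, in place of code of your own. Each camera call takes 0.05 s, during which the arm holds its last target. There are 200 camera calls.

TASK

Seal the two-part sample cell with its draw latch: slide the loose half up against the rubber ring, feel the latch's wire loop in under the lip of its height-adjustable keeper, then press the lever down past its toggle point so that it locks flat and stays down by itself. Do it gently, without forcing any part, and leave the vials, the weight and the tin beside the cell where they stand.

Things in the scene. Friction and masses are not known exactly. Their poses are not given: they have to be found in the camera images.
- cell: fixed part, screwed down: aluminium plate (188 x 104 x 8 mm, x -38 to +150) with the fixed grey half (56 x 72 mm, top 58 mm above the table) with rubber ring and, on its top, the latch; two 8 mm high guide rails. Origin on the table right under the lever's axis; x runs along the plate from the fixed half to the sliding half, y across, z up
- pivot (a point): point on the lever's axis (axis along the cell's y), 80 mm above the table, x = y = 0 of the cell. Keep clear of the gooseneck lamp (up to 0.2 m high, all at world y below 0.14) and of the glass balance at the table's right end (0.35 m high, world y below -0.5)
- slider (a joint): travel (m) of the sliding grey half along the cell's x. 0.004: just touches the unloaded ring; larger: open; 0: fully drawn in by the shut latch, ring squeezed 4 mm (springs back with about 10 N per mm). Friction of about 1.5 N keeps it where it is left. Starts 12 to 26 mm off the ring, too far for the loop to reach
- slider_end (a point): centre of the sliding half's outer end face (72 mm wide, from 8 to 58 mm above the table), which looks along the cell's +x; the point is 33 mm above the table. Pushing here towards -x brings the half against the ring; its inner face is 62 mm nearer the lever
- keeper_foot (a point): point on the sliding half's top, 58 mm above the table, right under the bar's seat in the keeper, a 20 mm wide steel hook open to the cell's +x. A screw sets the hook's height anew each time: the seated bar's centre is 12 to 32 mm above this point (feel or look). Hook: upright 2.5 mm to -x of the seat; lip 4 to 7.5 mm above it, out to 4.5 mm to +x; ledge 3 mm below, out to 15 mm to +x
- lever (a joint): angle (rad) of the steel lever. 0: shut, handle flat, pointing to the cell's +x over the loop, on its stop; grows as the handle swings up (1.57 upright) and back to -x (stop 2.45). Toggle point 0.1 to 0.42: below it the hooked loop pulls it shut, above it the squeezed ring pushes it open. Friction of 0.03 N m holds it otherwise
- handle (a point): place to press on the lever's flat handle (24 mm wide, 4 mm thick), on the face that is uppermost when shut. With the lever shut it is 34 mm to the cell's +x of the lever's axis and 15 mm above it; the handle ends 51 mm from the axis
- bar (a point): centre of the loop's cross bar (5 mm round, 34 mm long across y), to be lowered onto the ledge outside the lip and drawn to -x under it. The loop's side wires hang on a lever pin 18 mm from the lever's axis (shut: 17.4 mm to -x, 4.7 mm above it); pin to bar 79.5 mm. The loop stays at the angle where it is left, raised at the start; drawing it to -x swings the lever forward
- tab (a point): grip point of the loop's finger tab, a steel tongue (12 mm wide across y, 6 mm thick) on the bar: with the latch shut it stands upright 16 mm to +x of the bar, from 2 mm below to 32 mm above the bar's centre; this point is 22 mm above it. Pinched across y from above, the loop can turn between the fingers
- vial_a: glass vial with white screw cap, 21 mm wide, 52 mm high, standing beside the cell; origin at the centre of its foot. Leave alone
- vial_b: glass vial with white screw cap, 21 mm wide, 58 mm high, standing beside the cell; origin at the centre of its foot. Leave alone
- weight_100g: brass weight with a knob, 22 mm wide, 30 mm high, beside the cell; origin at the centre of its foot. Leave alone
- pin_tin: round tin with green lid, 67 mm wide, 25 mm high, beside the cell; origin at the centre of its foot. Leave alone

How it is judged:
At the end, for the whole second after the job is handed in: the lever lies shut within 0.06 rad of its stop; through the hooked loop it keeps the sliding half within 1.5 mm of fully drawn in (ring squeezed at least 2.5 mm); seen from above the bar is within 4 mm of the keeper's seat; the sliding half is at rest (value of joint lever below 0.06 rad and value of joint slider below 0.0015 m and horizontal distance between bar and keeper_foot below 0.004 m and linear speed of slider below 0.005 m/s); the robot touches nothing.
It fails at once if the sliding half or its keeper is pushed by the fingers with more than 30 N (contact force between the fingers and slider above 30 N).
It fails at once if the lever, when within 0.6 rad of shut, is pressed by the fingers with more than 30 N (value of joint lever below 0.6 rad and contact force between the fingers and lever above 30 N).
It fails at once if the loop is forced against the keeper or sliding half with more than 25 N while the lever is still more than 1 rad open, or with more than 80 N at any time (contact force between loop and slider above 80 N or (value of joint lever above 1 rad and contact force between loop and slider above 25 N)).
It fails at once if a vial, the weight or the tin is moved by more than 15 mm (distance of any of vial_a, vial_b, weight_100g, pin_tin from where it was at the start of the episode above 0.015 m).
It also fails if it takes over 64 s, if anything falls off the work surface, if the arm or the gripper's body presses on something with over 40 N, if the wrist force passes 120 N, or if a joint passes its speed limit or range.

## Working session

There is one attempt and no reset: what is moved stays moved. The work goes in short steps, Python scripts to look and compute and a tool call to move; the robot and the scene stay as the last step left them, time stands still between calls to the robot, and variables do not carry over. Pictures are saved under pics/ and viewed, at most 10 in all, crops included, and the job is handed in when it is done.

Besides the shell and the picture viewer there is one more tool, called after "Request:" by a JSON object that holds its "fn" and its "kwargs", one argument or row to a line. jog_arm: Moves the arm, as the interface text tells. Scaled input: -1 to 1 covers 300 mm each way for a shift and pi/4 rad each way for a turn. Its arguments: {"type":"object","properties":{"deltas":{"type":"array","items":{"type":"object","properties":{"fingers":{"type":"number"},"delta_pos":{"type":"array","items":{"type":"number"}},"yaw":{"type":"number"}}}}},"required":["deltas"]}

```bash
mkdir -p pics
cat > h.py <<'E'
import numpy as np, cv2
from workcell import bot
def cam(n):
    c=bot.camera(n); c['K']=np.array([[c['fx'],0,c['cx']],[0,c['fy'],c['cy']],[0,0,1]],float)
    c['R']=cv2.Rodrigues(np.array(c['rvec'],float))[0]; c['t']=np.array(c['tvec'],float).ravel(); c['d']=np.array(c['distortion'],float); return c
def pts(c):
    """world point for each pixel (384,512,3), nan w/o range"""
    v,u=np.mgrid[0:384,0:512]
    n=cv2.undistortPoints(np.stack([u,v],-1).reshape(-1,1,2).astype(float),c['K'],c['d']).reshape(384,512,2)
    z=np.where(c['range_z']>0,c['range_z'],np.nan)
    p=np.dstack([n[...,0]*z,n[...,1]*z,z]); return (p-c['t'])@c['R']
def ray(c,uv):
    n=cv2.undistortPoints(np.array([[uv]],float),c['K'],c['d'])[0,0]
    return -c['R'].T@c['t'], c['R'].T@np.array([n[0],n[1],1.])
def onz(c,uv,z):
    o,d=ray(c,uv); return o+d*(z-o[2])/d[2]
def proj(c,P):
    return cv2.projectPoints(np.array(P,float).reshape(-1,1,3),np.array(c['rvec'],float),c['t'],c['K'],c['d'])[0].reshape(-1,2)
E
python3 - <<'E'
from h import *
ims=[]
for n in ("scene","side"):
    c=cam(n); np.savez(n+'0.npz',**{k:c[k] for k in c})
    print(n,-c['R'].T@c['t'],c['R'][2],c['fx'])
    cv2.imwrite(f'pics/{n}0.png',cv2.resize(c['image'][...,::-1],(800,600),interpolation=cv2.INTER_CUBIC))
o=bot.get_obs(); print({k:np.round(o[k],3) for k in o})
E
```

```text
scene [0.0506668  0.7055068  0.64884115] [ 0.54002477 -0.53055468 -0.65336436] 408.3005506385019
side [0.58690676 0.69239555 0.7893219 ] [-0.06385697 -0.55463904 -0.82963716] 468.39613892795757
{'clock': np.float64(0.1), 'joint_pos': array([-1.169,  0.241,  0.004,  1.335,  0.   ,  1.571]), 'joint_vel': array([-0.001,  0.001,  0.004,  0.001, -0.   , -0.001]), 'tau': array([-0.0000e+00, -3.7314e+01,  2.5301e+01,  1.1000e-02,  0.0000e+00,
        0.0000e+00]), 'eef_pos': array([ 0.195, -0.46 ,  0.231]), 'tool_rot': array([ 0.98 ,  0.2  , -0.   , -0.001]), 'ft_force': array([-0.301,  0.571, -0.948]), 'ft_torque': array([-0.001, -0.028,  0.008]), 'grasp_force': np.float64(0.0), 'grip_width': np.float64(0.086)}
```

View pics/scene0.png

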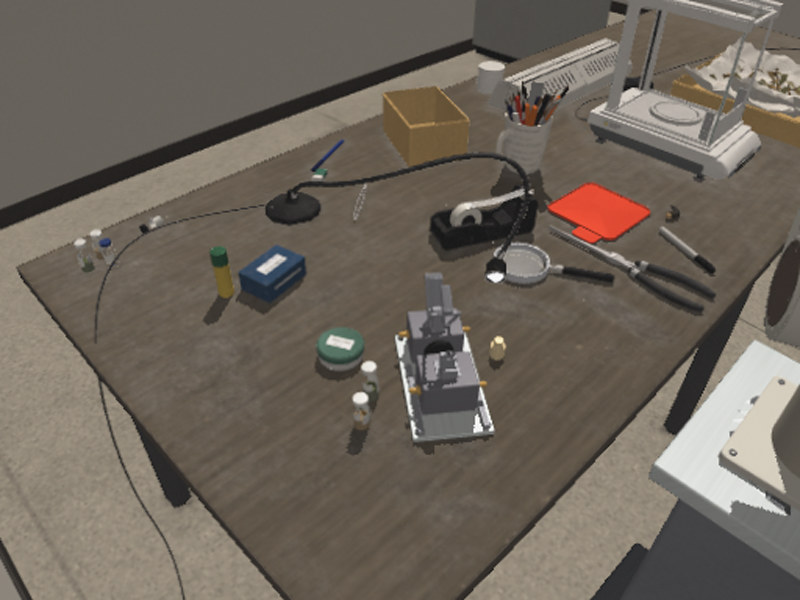

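View pics/side0.png

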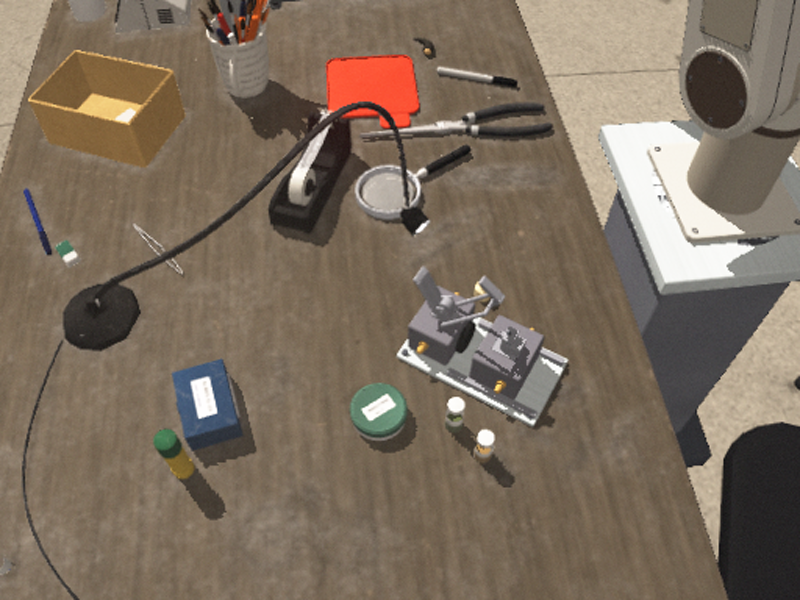

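The cell is at about (445,370) in the scene view and (480,350) in the side view. The lever is up at (425,290) and the loop with its tab is at (490,295), both in the side view. The vials, tin and weight stand around it. Next I measure the plate.

Run:
```python
from h import *
allp={}
for n in ("scene","side"):
    c=dict(np.load(n+'0.npz'))
    P=pts(c); allp[n]=P
    if n=='side':
        p=onz(c,(480*.64,360*.64),0.008); print('approx',p); 
    # plate: points 5..11mm near
    for lo,hi,name in((.005,.0115,'plate'),(.012,.019,'rail'),(.053,.064,'tops')):
        m=(P[...,2]>lo)&(P[...,2]<hi)
        d=np.hypot(P[...,0]-p[0],P[...,1]-p[1]); m&=d<.16
        k,l,s,_=cv2.connectedComponentsWithStats(m.astype(np.uint8),connectivity=8)
        for i in range(1,k):
            if s[i,4]>60:
                q=P[l==i][:,:2].astype(np.float32); r=cv2.minAreaRect(q)
                print(n,name,s[i],np.round(r[0],4),np.round(r[1],4),round(r[2],1), np.round(np.median(P[l==i][:,2]),4))
c=dict(np.load('side0.npz'))
im=c['image'][165:275,245:375,::-1]
cv2.imwrite('pics/crop.png',cv2.resize(im,(780,660))[:600])
```

```text
Traceback (most recent call last):
NameError: name 'p' is not defined. Did you mean: 'P'?
```

Run:
```python
from h import *
for n in ("side","scene"):
    c=dict(np.load(n+'0.npz'))
    P=pts(c)
    if n=='side':
        p=onz(c,(480*.64,360*.64),0.008); print('approx',p); 
    for lo,hi,name in((.004,.0115,'plate'),(.012,.019,'rail'),(.053,.064,'tops')):
        m=(P[...,2]>lo)&(P[...,2]<hi)
        d=np.hypot(P[...,0]-p[0],P[...,1]-p[1]); m&=d<.16
        k,l,s,_=cv2.connectedComponentsWithStats(m.astype(np.uint8),connectivity=8)
        for i in range(1,k):
            if s[i,4]>60:
                q=P[l==i][:,:2].astype(np.float32); r=cv2.minAreaRect(q)
                print(n,name,s[i],np.round(r[0],4),np.round(r[1],4),round(r[2],1), np.round(np.median(P[l==i][:,2]),4))
c=dict(np.load('side0.npz'))
im=c['image'][165:275,245:375,::-1]
cv2.imwrite('pics/crop.png',cv2.resize(im,(700,592),interpolation=cv2.INTER_CUBIC))
```

```text
approx [0.42703787 0.25357917 0.008     ]
side plate [ 254  203  109   70 1570] [0.4243 0.2499] [0.1046 0.19  ] 53.0 0.0084
side rail [344 223  17  10  68] [0.3398 0.2612] [0.0123 0.0309] 63.6 0.016
side rail [286 235  58  33 325] [0.4222 0.3001] [0.0149 0.1189] 53.1 0.0159
side tops [280 183  18  10  62] [0.4575 0.186 ] [0.0114 0.0366] 52.6 0.0587
side tops [261 193  42  30 498] [0.4773 0.2284] [0.0449 0.0673] 54.4 0.0583
side tops [288 193  16  12 102] [0.4478 0.2111] [0.038  0.0159] 20.5 0.0589
side tops [302 201  47  44 988] [0.4009 0.2666] [0.0752 0.063 ] 52.8 0.0586
side tops [286 254  11  11  99] [0.4755 0.3342] [0.0194 0.0177] 81.3 0.0575
scene plate [ 252  215   65   68 1030] [0.4191 0.2507] [0.1063 0.1878] 51.9 0.0089
scene rail [263 251  42  27 185] [0.3933 0.291 ] [0.0862 0.0604] 75.7 0.0166
scene rail [305 250   9  25  91] [0.3461 0.2534] [0.0085 0.0584] 52.5 0.0167
scene tops [260 199  37  22 456] [0.4652 0.2157] [0.072  0.0654] 53.0 0.058
scene tops [266 224  41  28 717] [0.3986 0.2661] [0.0723 0.0641] 53.8 0.0594
scene tops [231 231  10   9  73] [0.4727 0.3332] [0.0196 0.0179] 77.8 0.0583
```

View pics/crop.png

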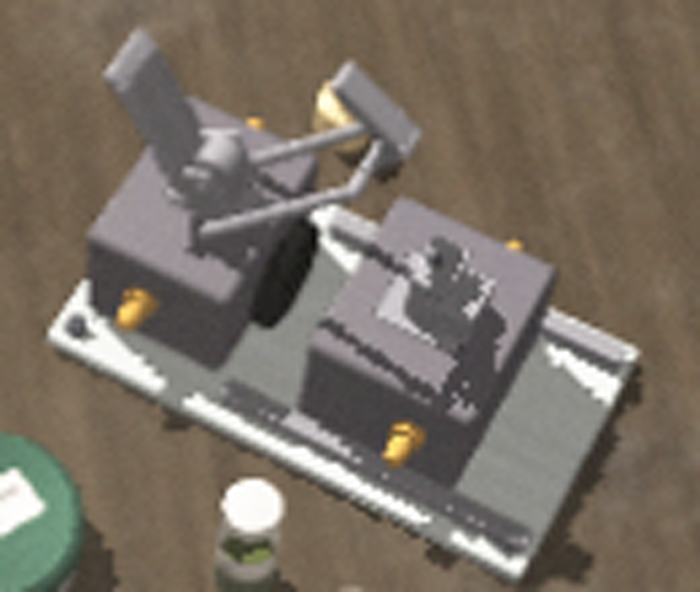

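The crop shows the handle up at (150,100), the pivot at (215,165), the loop bar at about (355,185) with its tab at (375,110), and the keeper hook at (450,270) on the slider. Next I take heights and positions in the cell frame.

```bash
cat >> h.py <<'E'
TH=np.deg2rad(143.); X=np.array([np.cos(TH),np.sin(TH),0]); Y=np.array([-np.sin(TH),np.cos(TH),0]); O=np.array([.4667,.2166,0])
def cell(P): 
    q=P-O; return np.stack([q@X,q@Y,q[...,2]],-1)
def world(p): return O+p[0]*X+p[1]*Y+np.array([0,0,p[2]])
E
python3 - <<'E'
from h import *
for n in ("side","scene"):
    c=dict(np.load(n+'0.npz')); q=cell(pts(c)).reshape(-1,3)*1000
    m=(abs(q[:,1])<60)&(q[:,0]>-60)&(q[:,0]<170)
    q=q[m]
    print(n)
    def st(name,s): 
        s=q[s]; 
        if len(s): print(name,len(s),'min',np.round(np.percentile(s,2,axis=0)),'max',np.round(np.percentile(s,98,axis=0)),'med',np.round(np.median(s,axis=0)))
    x,y,z=q.T
    st('slidertop',(z>54)&(z<61)&(x>35))
    st('fixedtop',(z>54)&(z<61)&(x<35))
    st('plate',(z>4)&(z<11))
    st('keeper',(z>63)&(z<106)&(x>60)&(abs(y)<14))
    for a in range(64,106,4): st(f'  k{a}',(z>a)&(z<=a+4)&(x>58)&(abs(y)<14))
    st('high fwd',(z>106)&(x>10))
    for a in range(80,200,10): st(f'  h{a}',(z>a)&(z<=a+10)&(x<75))
E
```

```text
side
slidertop 921 min [ 53. -36.  55.] max [113.  33.  61.] med [ 84. -10.  59.]
fixedtop 603 min [-33. -36.  54.] max [27. 33. 61.] med [ -2. -15.  58.]
plate 1541 min [-35. -53.   5.] max [147.  41.  11.] med [ 93. -24.   8.]
keeper 195 min [ 75. -11.  65.] max [99.  9. 85.] med [86. -4. 73.]
  k64 21 min [ 76. -11.  64.] max [99. -5. 68.] med [ 88. -10.  65.]
  k68 40 min [ 77. -11.  69.] max [99.  9. 72.] med [92. -5. 71.]
  k72 50 min [ 77. -11.  72.] max [98.  9. 75.] med [91. -4. 73.]
  k76 4 min [ 76. -11.  76.] max [ 81. -10.  79.] med [ 79. -11.  79.]
  k80 62 min [ 75. -11.  80.] max [88. 10. 84.] med [82. -2. 82.]
  k84 16 min [ 76. -11.  84.] max [86.  7. 85.] med [79.  0. 85.]
high fwd 226 min [ 34. -20. 108.] max [ 63.  16. 158.] med [ 49.  -4. 144.]
  h80 167 min [-21. -19.  80.] max [23. 15. 89.] med [-4. -3. 85.]
  h90 86 min [-28. -19.  90.] max [ 30.  17. 100.] med [-22.  -1.  95.]
  h100 84 min [-34. -19. 100.] max [ 38.  17. 109.] med [-29.   1. 105.]
  h110 91 min [-43. -20. 110.] max [ 45.  16. 119.] med [-36.  -4. 115.]
  h120 35 min [ 46. -20. 120.] max [ 5
[... 884 characters left out ...]
6. -8. 84.] max [89. 10. 86.] med [84.  3. 85.]
high fwd 171 min [ 38. -17. 113.] max [ 66.  18. 157.] med [ 54.   1. 144.]
  h80 103 min [-21. -15.  80.] max [27. 16. 90.] med [-14.   0.  85.]
  h90 54 min [-26. -17.  91.] max [32. 17. 99.] med [-22.  -1.  95.]
  h100 65 min [-32. -17. 100.] max [ 40.  17. 109.] med [-28.   1. 104.]
  h110 68 min [-40. -17. 110.] max [ 48.  17. 118.] med [-34.   1. 114.]
  h120 38 min [ 53. -18. 122.] max [ 57.  19. 129.] med [ 55.  -1. 126.]
  h130 13 min [ 59.  -4. 130.] max [ 66.   7. 140.] med [ 63.   1. 137.]
  h140 59 min [ 49.  -5. 141.] max [ 66.   8. 150.] med [ 58.   1. 144.]
  h150 53 min [ 37.  -4. 150.] max [ 53.   7. 158.] med [ 45.   2. 154.]
```

Add to h.py:
```python
from scipy.spatial.transform import Rotation as Rn
def st():
    o=bot.get_obs(); R=Rn.from_quat(o['tool_rot']).as_matrix(); p=np.array(o['eef_pos'])
    print('t',round(float(o['clock']),1),'cell mm',np.round(cell(p)*1000,1),'yaw',round(float(np.degrees(np.arctan2(R[1,0],R[0,0]))),1),'j',np.round(o['joint_pos'],2),'F cell',np.round([o['ft_force']@X,o['ft_force']@Y,o['ft_force'][2]],1),'w',round(float(o['grip_width'])*1000,1),'g',round(float(o['grasp_force']),1))
    return p,R
def go(x,y,z,yaw=None):
    p,R=st(); d=R.T@(world(np.array([x,y,z])/1000)-p)/.3
    w=0 if yaw is None else -((yaw-np.degrees(np.arctan2(R[1,0],R[0,0]))+180)%360-180)/45
    print('target',(x,y,z,yaw),'delta_pos',np.round(d,4),'yaw',round(w,3))
```

```text
(no output)
```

Request:
{"fn": "jog_arm", "kwargs": {
  "deltas": [
    {"fingers":1,"delta_pos":[0.98,-0.74,-0.25],"yaw":-0.667},
    {"fingers":1,"delta_pos":[0.98,-0.74,-0.25],"yaw":-0.667},
    {"fingers":1,"delta_pos":[0.98,-0.74,-0.25],"yaw":-0.667},
    {"fingers":1,"delta_pos":[0.98,-0.74,-0.25],"yaw":-0.667},
    {"fingers":1,"delta_pos":[0.98,-0.74,-0.25],"yaw":-0.667},
    {"fingers":1,"delta_pos":[0.98,-0.74,-0.25],"yaw":-0.667},
    {"fingers":1,"delta_pos":[0.98,-0.74,-0.25],"yaw":-0.667},
    {"fingers":1,"delta_pos":[0.98,-0.74,-0.25],"yaw":-0.667},
    {"fingers":1,"delta_pos":[0.98,-0.74,-0.25],"yaw":-0.667}
  ]
}}

```text
clock: 1.0
eef_pos: [0.3807, -0.1385, 0.3068]
tool_rot: [0.893, 0.449, 0.001, 0.0]
ft_force: [0.1, -1.3, -0.2]
grip_width: 0.0854
grasp_force: 0.0
```

```bash
python3 -c "
from h import *
go(190,0,200,53)"
```

```text
t 1.0 cell mm [-145.   335.3  306.8] yaw 53.4 j [-0.35  0.03 -0.05  1.49  0.    1.86] F cell [-0.9  0.9 -0.2] w 85.4 g 0.0
target (190, 0, 200, 53) delta_pos [ 1.1246 -1.1098  0.356 ] yaw 0.008
```

Request:
{"fn": "jog_arm", "kwargs": {
  "deltas": [
    {"fingers":1,"delta_pos":[0.95,-0.9,0],"yaw":0},
    {"fingers":1,"delta_pos":[0.95,-0.9,0],"yaw":0},
    {"fingers":1,"delta_pos":[0.95,-0.9,0],"yaw":0},
    {"fingers":1,"delta_pos":[0.95,-0.9,0],"yaw":0},
    {"fingers":1,"delta_pos":[0.95,-0.9,0],"yaw":0},
    {"fingers":1,"delta_pos":[0.95,-0.9,0],"yaw":0},
    {"fingers":1,"delta_pos":[0.95,-0.9,0],"yaw":0},
    {"fingers":1,"delta_pos":[0.95,-0.9,0],"yaw":0},
    {"fingers":1,"delta_pos":[0.95,-0.9,0],"yaw":0}
  ]
}}

```text
clock: 1.9
eef_pos: [0.3344, 0.2524, 0.3052]
tool_rot: [0.893, 0.449, -0.001, -0.0]
ft_force: [0.5, -0.1, 0.3]
grip_width: 0.0853
grasp_force: 0.0
```

```bash
python3 -c "
from h import *
go(185,0,100,53)
go(185,0,28,53)
c=cam('wrist'); print(proj(c,[world(np.array(p)/1000) for p in [(115,36,58),(115,-36,58),(150,52,8),(150,-52,8),(84,0,84)]]))
cv2.imwrite('pics/w1.png',c['image'][...,::-1])"
```

```text
t 1.9 cell mm [127.2  51.  305.2] yaw 53.4 j [ 0.65  0.06 -0.02  1.49  0.    2.86] F cell [-0.5 -0.2  0.3] w 85.3 g 0.0
target (185, 0, 100, 53) delta_pos [ 0.172  -0.1906  0.684 ] yaw 0.009
t 1.9 cell mm [127.2  51.  305.2] yaw 53.4 j [ 0.65  0.06 -0.02  1.49  0.    2.86] F cell [-0.5 -0.2  0.3] w 85.3 g 0.0
target (185, 0, 28, 53) delta_pos [ 0.1722 -0.1903  0.924 ] yaw 0.009
[[272.37025319 139.22085848]
 [273.3392018   80.55117278]
 [246.96788552 144.29880704]
 [246.49007612  68.84760504]
 [300.12864575 112.55043391]]
```

View pics/w1.png

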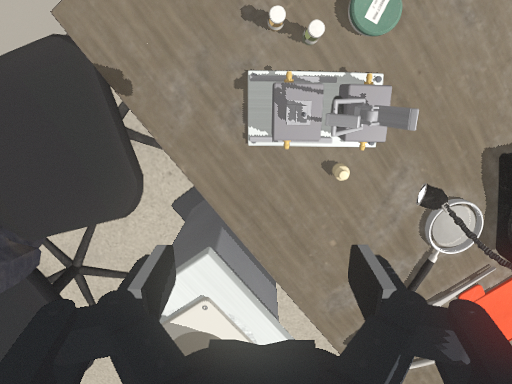

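The wrist view shows the plate's end corners at (248,71) and (248,147), within about 2 px of my projection. The keeper is at (300,112), and the end is clear. I move in behind the slider.

Request:
{"fn": "jog_arm", "kwargs": {
  "deltas": [
    {"fingers":1,"delta_pos":[0.172,-0.19,0.1],"yaw":0},
    {"fingers":1,"delta_pos":[0.172,-0.19,0.2],"yaw":0},
    {"fingers":1,"delta_pos":[0.172,-0.19,0.35],"yaw":0},
    {"fingers":1,"delta_pos":[0.172,-0.19,0.5],"yaw":0},
    {"fingers":1,"delta_pos":[0.172,-0.19,0.65],"yaw":0},
    {"fingers":1,"delta_pos":[0.172,-0.19,0.8],"yaw":0},
    {"fingers":1,"delta_pos":[0.172,-0.19,0.91],"yaw":0},
    {"fingers":1,"delta_pos":[0.172,-0.19,0.91],"yaw":0}
  ]
}}

```text
clock: 2.75
eef_pos: [0.318, 0.3194, 0.0292]
tool_rot: [0.895, 0.445, -0.005, 0.002]
ft_force: [-0.3, -0.6, 0.4]
grip_width: 0.0851
grasp_force: 0.0
```

```bash
python3 -c "
from h import *
go(170,0,30,53)"
```

```text
t 2.8 cell mm [180.6   7.4  29.2] yaw 52.9 j [ 0.79  0.35 -0.42  0.8  -0.    3.01] F cell [-0.1  0.6  0.4] w 85.1 g 0.0
target (170, 0, 30, 53) delta_pos [ 0.0246  0.0354 -0.003 ] yaw -0.003
```

Request:
{"fn": "jog_arm", "kwargs": {
  "deltas": [
    {"fingers":1,"delta_pos":[0.02,0.01,0]},
    {"fingers":1,"delta_pos":[0.02,0.02,0]},
    {"fingers":1,"delta_pos":[0.02,0.03,0]},
    {"fingers":1,"delta_pos":[0.02,0.04,0]},
    {"fingers":1,"delta_pos":[0.02,0.05,0]},
    {"fingers":1,"delta_pos":[0.02,0.06,0]},
    {"fingers":1,"delta_pos":[0.02,0.065,0]},
    {"fingers":1,"delta_pos":[0.02,0.07,0]},
    {"fingers":1,"delta_pos":[0.02,0.07,0]}
  ]
}}

```text
invalid input at $.deltas[0]: expected keys fingers, delta_pos, yaw
```

```bash
python3 -c "
from h import *
go(154,0,30,53)"
```

```text
t 2.8 cell mm [180.6   7.4  29.2] yaw 52.9 j [ 0.79  0.35 -0.42  0.8  -0.    3.01] F cell [-0.1  0.6  0.4] w 85.1 g 0.0
target (154, 0, 30, 53) delta_pos [ 0.0248  0.0887 -0.003 ] yaw -0.003
```

Request:
{"fn": "jog_arm", "kwargs": {
  "deltas": [
    {"fingers":1,"delta_pos":[0.02,0.01,0],"yaw":0},
    {"fingers":1,"delta_pos":[0.02,0.02,0],"yaw":0},
    {"fingers":1,"delta_pos":[0.02,0.03,0],"yaw":0},
    {"fingers":1,"delta_pos":[0.02,0.04,0],"yaw":0},
    {"fingers":1,"delta_pos":[0.02,0.05,0],"yaw":0},
    {"fingers":1,"delta_pos":[0.02,0.06,0],"yaw":0},
    {"fingers":1,"delta_pos":[0.02,0.065,0],"yaw":0},
    {"fingers":1,"delta_pos":[0.02,0.07,0],"yaw":0},
    {"fingers":1,"delta_pos":[0.02,0.07,0],"yaw":0}
  ]
}}

```text
clock: 3.65
eef_pos: [0.3409, 0.3167, 0.0332]
tool_rot: [0.895, 0.446, -0.0, 0.0]
ft_force: [-0.5, 0.4, 1.3]
grip_width: 0.0852
grasp_force: 0.6
```

```bash
python3 -c "
from h import *
go(154,0,30,53)"
```

```text
t 3.6 cell mm [160.8  -4.2  33.2] yaw 53.0 j [ 0.75  0.36 -0.39  0.81 -0.    2.96] F cell [ 0.6 -0.1  1.3] w 85.2 g 0.6
target (154, 0, 30, 53) delta_pos [-0.0141  0.0225  0.0108] yaw 0.001
```

Request:
{"fn": "jog_arm", "kwargs": {
  "deltas": [
    {"fingers":1,"delta_pos":[-0.014,0.004,0],"yaw":0},
    {"fingers":1,"delta_pos":[-0.014,0.008,0],"yaw":0},
    {"fingers":1,"delta_pos":[-0.014,0.012,0],"yaw":0},
    {"fingers":1,"delta_pos":[-0.014,0.015,0],"yaw":0},
    {"fingers":1,"delta_pos":[-0.014,0.015,0],"yaw":0}
  ]
}}

```text
clock: 4.15
eef_pos: [0.3415, 0.3101, 0.0329]
tool_rot: [0.895, 0.446, -0.001, 0.0]
ft_force: [-1.7, -0.8, 1.2]
grip_width: 0.0854
grasp_force: 0.6
```

```bash
python3 -c "
from h import *
go(154,0,30,53)"
```

```text
t 4.2 cell mm [156.3   0.7  32.9] yaw 53.0 j [ 0.74  0.36 -0.4   0.81 -0.    2.95] F cell [0.9 1.7 1.2] w 85.4 g 0.6
target (154, 0, 30, 53) delta_pos [0.0024 0.0076 0.0097] yaw 0.0
```

Request:
{"fn": "jog_arm", "kwargs": {
  "deltas": [
    {"fingers":1,"delta_pos":[0,0.004,0],"yaw":0},
    {"fingers":1,"delta_pos":[0,0.008,0],"yaw":0},
    {"fingers":1,"delta_pos":[0,0.008,0],"yaw":0}
  ]
}}

```text
clock: 4.45
eef_pos: [0.3439, 0.3092, 0.0332]
tool_rot: [0.895, 0.446, -0.0, 0.0]
ft_force: [-1.2, 0.2, -0.3]
grip_width: 0.0857
grasp_force: 0.6
```

```bash
python3 -c "
from h import *
go(150,0,30,53)
c=cam('wrist');cv2.imwrite('pics/w2.png',c['image'][...,::-1])"
```

```text
t 4.5 cell mm [153.8  -0.   33.2] yaw 53.0 j [ 0.73  0.36 -0.4   0.81 -0.    2.95] F cell [ 1.1  0.5 -0.3] w 85.7 g 0.6
target (150, 0, 30, 53) delta_pos [-0.0002  0.0127  0.0107] yaw 0.001
```

View pics/w2.png

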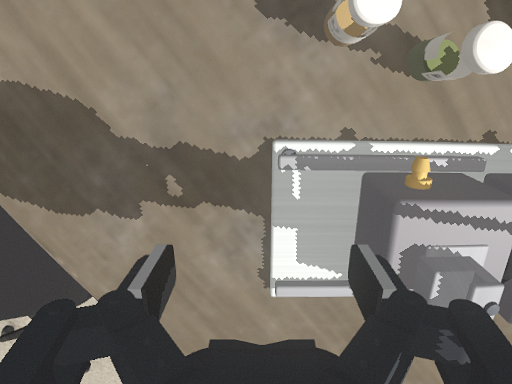

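The wrist view shows the finger back at (370,265) against the slider's end face at (358,200). The fixed half shows at the right edge, and the gap there is nearly closed. I keep pushing in small steps.

Request:
{"fn": "jog_arm", "kwargs": {
  "deltas": [
    {"fingers":1,"delta_pos":[0,0.004,0],"yaw":0},
    {"fingers":1,"delta_pos":[0,0.008,0],"yaw":0},
    {"fingers":1,"delta_pos":[0,0.008,0],"yaw":0}
  ]
}}

```text
clock: 4.8
eef_pos: [0.346, 0.3079, 0.0334]
tool_rot: [0.895, 0.446, 0.0, 0.0]
ft_force: [-1.4, 0.5, -0.3]
grip_width: 0.0856
grasp_force: 0.5
```

```bash
python3 -c "
from h import *
go(150,0,30,53)"
```

```text
t 4.8 cell mm [151.4  -0.3  33.4] yaw 53.0 j [ 0.73  0.36 -0.4   0.81 -0.    2.94] F cell [ 1.4  0.5 -0.3] w 85.6 g 0.5
target (150, 0, 30, 53) delta_pos [-0.001   0.0045  0.0113] yaw 0.001
```

Request:
{"fn": "jog_arm", "kwargs": {
  "deltas": [
    {"fingers":1,"delta_pos":[0,0.004,0],"yaw":0},
    {"fingers":1,"delta_pos":[0,0.008,0],"yaw":0},
    {"fingers":1,"delta_pos":[0,0.008,0],"yaw":0}
  ]
}}

```text
clock: 5.1
eef_pos: [0.3473, 0.3069, 0.0334]
tool_rot: [0.895, 0.447, -0.0, -0.001]
ft_force: [-3.9, 2.6, -0.3]
grip_width: 0.0856
grasp_force: 2.3
```

```bash
python3 -c "
from h import *
st()
c=cam('side'); q=cell(pts(c)).reshape(-1,3)*1000; x,y,z=q.T
k=q[(z>56)&(z<61)&(x>33)&(abs(y)<33)]; print(np.percentile(k[:,0],[2,98]))
k=q[(z>80)&(z<87)&(x>40)&(x<100)&(abs(y)<13)]; print('lip',np.percentile(k[:,0],[2,98]))
k=q[(z>70)&(z<75)&(x>40)&(x<110)&(abs(y)<13)]; print('ledge',np.percentile(k[:,0],[2,98]))"
```

```text
t 5.1 cell mm [149.7  -0.3  33.4] yaw 53.1 j [ 0.72  0.36 -0.4   0.81  0.    2.94] F cell [ 4.7  0.3 -0.3] w 85.6 g 2.3
[ 33.79298699 106.79310072]
lip [54.86364865 67.4196942 ]
ledge [ 57.49745287 106.40392182]
```

The ring is touched at 4.7 N, so I retreat, rise and turn for the tab.

Request:
{"fn": "jog_arm", "kwargs": {
  "deltas": [
    {"fingers":1,"delta_pos":[0,-0.1,0],"yaw":0},
    {"fingers":1,"delta_pos":[0,-0.1,-0.1],"yaw":0},
    {"fingers":1,"delta_pos":[0,-0.1,-0.3],"yaw":0},
    {"fingers":0.5,"delta_pos":[0,-0.1,-0.45],"yaw":-0.2},
    {"fingers":0.5,"delta_pos":[0,-0.1,-0.6],"yaw":-0.4},
    {"fingers":0.5,"delta_pos":[0,-0.1,-0.7],"yaw":-0.6},
    {"fingers":0.5,"delta_pos":[0,-0.05,-0.7],"yaw":-0.8},
    {"fingers":0.5,"delta_pos":[0,0.05,-0.7],"yaw":-1},
    {"fingers":0.5,"delta_pos":[0,0.2,-0.7],"yaw":-1},
    {"fingers":0.5,"delta_pos":[0,0.3,-0.7],"yaw":-1},
    {"fingers":0.5,"delta_pos":[0,0.35,-0.7],"yaw":-1}
  ]
}}

```text
clock: 6.25
eef_pos: [0.434, 0.2414, 0.2434]
tool_rot: [0.657, 0.754, 0.0, 0.001]
ft_force: [0.7, -0.5, -0.1]
grip_width: 0.0431
grasp_force: 0.0
```

```bash
python3 -c "
from h import *
go(45,0,230,143)
for n in ('side','scene'):
    c=cam(n); q=cell(pts(c)).reshape(-1,3)*1000; x,y,z=q.T; m=(abs(y)<30)
    def pr(nm,s):
        k=q[s&m]; print(n,nm,len(k),*(np.round(np.percentile(k[:,i],[3,50,97])) if len(k) else 0 for i in range(3)))
    pr('lip',(z>80)&(z<87)&(x>45)&(x<100)&(abs(y)<13))
    pr('ledge',(z>70)&(z<75)&(x>45)&(x<87)&(abs(y)<9))
    pr('slend',(z>56)&(z<61)&(x>40))
    pr('tab',(z>134)&(z<170)&(x>20)&(x<80))
    pr('bar',(z>120)&(z<130)&(x>20)&(x<80))
    pr('handle',(z>110)&(z<125)&(x<0))
"
```

```text
t 6.2 cell mm [ 4.100e+01 -1.000e-01  2.434e+02] yaw 97.9 j [ 0.51  0.23  0.02  1.36 -0.    1.94] F cell [-0.9  0.  -0.1] w 43.1 g 0.0
target (45, 0, 230, 143) delta_pos [ 0.0091 -0.0098  0.0447] yaw -1.003
side lip 74 [55. 61. 68.] [-10.  -2.   8.] [81. 83. 86.]
side ledge 59 [61. 72. 78.] [-8. -2.  8.] [70. 72. 74.]
side slend 559 [41. 72. 92.] [-29.  -9.  28.] [57. 59. 61.]
side tab 155 [35. 50. 62.] [-7. -2.  6.] [138. 149. 159.]
side bar 36 [46. 51. 54.] [-20. -14.   0.] [121. 127. 130.]
side handle 69 [-42. -37. -33.] [-12.  -1.  11.] [110. 115. 119.]
scene lip 50 [57. 63. 69.] [-8.  1. 10.] [81. 83. 86.]
scene ledge 67 [61. 71. 79.] [-8.  0.  9.] [71. 73. 74.]
scene slend 423 [42. 77. 94.] [-29.  -6.  29.] [57. 59. 61.]
scene tab 120 [40. 53. 65.] [-4.  1.  7.] [137. 148. 159.]
scene bar 39 [53. 55. 57.] [-17.  -1.  19.] [122. 126. 128.]
scene handle 58 [-39. -35. -30.] [-9.  2. 13.] [110. 115. 118.]
```

Request:
{"fn": "jog_arm", "kwargs": {
  "deltas": [
    {"fingers":0.5,"delta_pos":[0,0,0.02],"yaw":-0.18},
    {"fingers":0.5,"delta_pos":[0,0,0.04],"yaw":-0.36},
    {"fingers":0.5,"delta_pos":[0,0,0.06],"yaw":-0.54},
    {"fingers":0.5,"delta_pos":[0,0,0.08],"yaw":-0.72},
    {"fingers":0.5,"delta_pos":[0,0,0.1],"yaw":-0.9},
    {"fingers":0.5,"delta_pos":[0,0,0.1],"yaw":-1},
    {"fingers":0.5,"delta_pos":[0,0,0.1],"yaw":-1}
  ]
}}

```text
clock: 7.05
eef_pos: [0.4307, 0.2439, 0.2132]
tool_rot: [0.316, 0.949, -0.0, -0.0]
ft_force: [-0.4, -0.3, -0.4]
grip_width: 0.0428
grasp_force: 0.0
```

```bash
cat > kin.py <<'E'
from h import *
from scipy.optimize import brentq
AX=np.array([-1.7,80.]); 
def tab(B,g=25.5,e0=16.5):
    B=np.array(B,float)
    P=lambda th: AX+18*np.array([np.cos(np.deg2rad(164.9)+th),np.sin(np.deg2rad(164.9)+th)])
    th=brentq(lambda t:np.hypot(*(B-P(t)))-79.5,0.25,2.45); d=(B-P(th))/79.5
    return th,np.degrees(np.arctan2(d[1],d[0])),B+e0*d+g*np.array([-d[1],d[0]])
E
python3 -c "
from kin import *
go(42,0,136,143)
for B in [(52,126),(62,115),(70,103),(76,92),(76,84),(75.5,79),(75.5,77),(72,77),(68,77),(65,77),(64,76.5)]:
    th,a,T=tab(B); print(B,round(th,2),round(a),'TCP',np.round(T-[0,19],1))
c=cam('wrist');cv2.imwrite('pics/w3.png',c['image'][...,::-1])
"
```

```text
t 7.0 cell mm [ 4.520e+01 -2.000e-01  2.132e+02] yaw 143.1 j [ 0.52  0.24 -0.04  1.29 -0.    1.16] F cell [ 0.1  0.5 -0.4] w 42.8 g 0.0
target (42, 0, 136, 143) delta_pos [-0.0107 -0.0004  0.2573] yaw 0.002
(52, 126) 2.14 53 TCP [ 41.8 135.6]
(62, 115) 2.06 41 TCP [ 57.5 126. ]
(70, 103) 2.02 31 TCP [ 71.1 114.4]
(76, 92) 2.05 22 TCP [ 81.8 102.8]
(76, 84) 1.91 16 TCP [84.8 94.1]
(75.5, 79) 1.81 12 TCP [86.2 88.4]
(75.5, 77) 1.79 11 TCP [86.9 86.2]
(72, 77) 1.58 10 TCP [83.6 86.1]
(68, 77) 1.33 9 TCP [80.2 85.8]
(65, 77) 1.09 7 TCP [78.1 85.4]
(64, 76.5) 1.0 6 TCP [77.6 84.6]
```

View pics/w3.png

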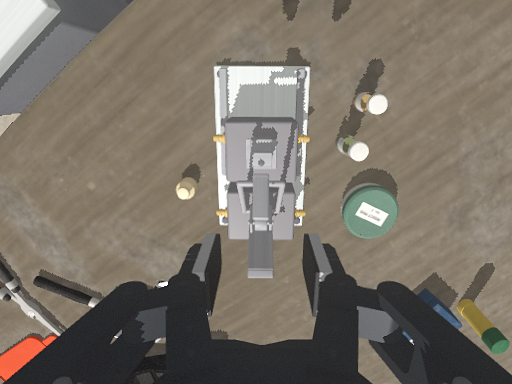

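The wrist view shows the yaw aligned, with the tab at (262,183) on the fingers' midline at about (262,270). I descend and pinch.

Request:
{"fn": "jog_arm", "kwargs": {
  "deltas": [
    {"fingers":0.5,"delta_pos":[-0.011,0,0.08],"yaw":0},
    {"fingers":0.5,"delta_pos":[-0.011,0,0.16],"yaw":0},
    {"fingers":0.5,"delta_pos":[-0.011,0,0.22],"yaw":0},
    {"fingers":0.5,"delta_pos":[-0.011,0,0.257],"yaw":0},
    {"fingers":0.5,"delta_pos":[-0.011,0,0.257],"yaw":0},
    {"fingers":0.3,"delta_pos":[-0.011,0,0.257],"yaw":0},
    {"fingers":0.1,"delta_pos":[-0.011,0,0.257],"yaw":0},
    {"fingers":0,"delta_pos":[-0.011,0,0.257],"yaw":0},
    {"fingers":0,"delta_pos":[-0.011,0,0.257],"yaw":0},
    {"fingers":0,"delta_pos":[-0.011,0,0.257],"yaw":0}
  ]
}}

```text
clock: 8.1
eef_pos: [0.434, 0.2414, 0.137]
tool_rot: [0.317, 0.948, 0.0, 0.0]
ft_force: [-3.2, -1.7, 5.3]
grip_width: 0.0102
grasp_force: 58.7
```

```bash
python3 -c "
from h import *
go(57.5,0,126,143)
go(71,0,114.4,143)
c=cam('side');i=c['image'][150:262,245:385,::-1];cv2.imwrite('pics/s4.png',cv2.resize(i,(700,560),interpolation=cv2.INTER_CUBIC))"
```

```text
t 8.1 cell mm [ 4.10e+01 -1.00e-01  1.37e+02] yaw 143.0 j [ 0.51  0.3  -0.17  1.1   0.    1.15] F cell [1.5 3.3 5.3] w 10.2 g 58.7
target (57.5, 0, 126, 143) delta_pos [ 0.055  -0.0003  0.0366] yaw 0.001
t 8.1 cell mm [ 4.10e+01 -1.00e-01  1.37e+02] yaw 143.0 j [ 0.51  0.3  -0.17  1.1   0.    1.15] F cell [1.5 3.3 5.3] w 10.2 g 58.7
target (71, 0, 114.4, 143) delta_pos [ 0.1    -0.0003  0.0753] yaw 0.001
```

View pics/s4.png

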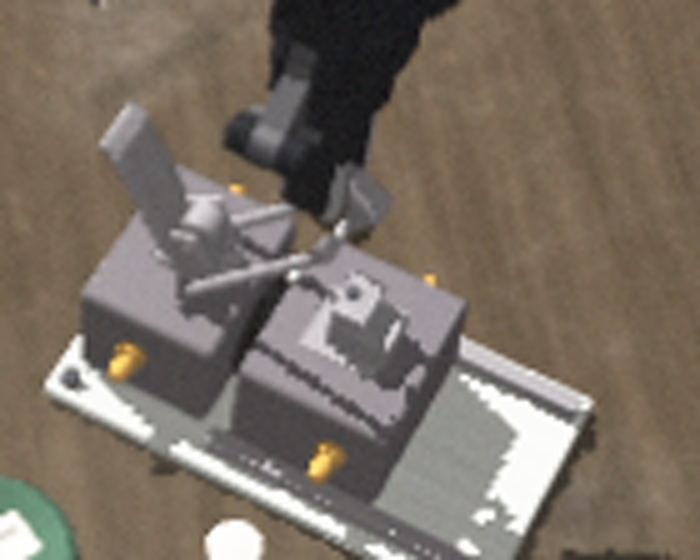

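The side view shows the fingers pinching the tab at (350,205), with the handle up at (140,140), the keeper at (365,320) and the slider against the ring. I swing the loop down along the computed path.

Request:
{"fn": "jog_arm", "kwargs": {
  "deltas": [
    {"fingers":0,"delta_pos":[0.018,0,0.01],"yaw":0},
    {"fingers":0,"delta_pos":[0.036,0,0.021],"yaw":0},
    {"fingers":0,"delta_pos":[0.052,0,0.033],"yaw":0},
    {"fingers":0,"delta_pos":[0.068,0,0.045],"yaw":0},
    {"fingers":0,"delta_pos":[0.083,0,0.058],"yaw":0},
    {"fingers":0,"delta_pos":[0.097,0,0.072],"yaw":0},
    {"fingers":0,"delta_pos":[0.097,0,0.072],"yaw":0}
  ]
}}

```text
clock: 8.85
eef_pos: [0.4111, 0.259, 0.1152]
tool_rot: [0.317, 0.949, 0.0, 0.001]
ft_force: [-2.9, -1.8, 6.5]
grip_width: 0.0104
grasp_force: 65.2
```

```bash
python3 -c "
from h import *
go(81.8,0,102.8,143)
go(84.8,0,94.1,143)"
```

```text
t 8.8 cell mm [ 69.9  -0.4 115.2] yaw 143.1 j [ 0.56  0.3  -0.24  1.04 -0.    1.21] F cell [1.2 3.2 6.5] w 10.4 g 65.2
target (81.8, 0, 102.8, 143) delta_pos [ 0.0396 -0.0013  0.0414] yaw 0.002
t 8.8 cell mm [ 69.9  -0.4 115.2] yaw 143.1 j [ 0.56  0.3  -0.24  1.04 -0.    1.21] F cell [1.2 3.2 6.5] w 10.4 g 65.2
target (84.8, 0, 94.1, 143) delta_pos [ 0.0496 -0.0013  0.0704] yaw 0.002
```

Request:
{"fn": "jog_arm", "kwargs": {
  "deltas": [
    {"fingers":0,"delta_pos":[0.014,0,0.012],"yaw":0},
    {"fingers":0,"delta_pos":[0.027,0,0.025],"yaw":0},
    {"fingers":0,"delta_pos":[0.037,0,0.038],"yaw":0},
    {"fingers":0,"delta_pos":[0.042,0,0.052],"yaw":0},
    {"fingers":0,"delta_pos":[0.047,0,0.067],"yaw":0},
    {"fingers":0,"delta_pos":[0.047,0,0.067],"yaw":0}
  ]
}}

```text
clock: 9.45
eef_pos: [0.3994, 0.2678, 0.095]
tool_rot: [0.317, 0.949, 0.0, -0.0]
ft_force: [-4.0, -0.4, 7.7]
grip_width: 0.0097
grasp_force: 68.2
```

```bash
python3 -c "
from h import *
go(86.2,0,88.4,143)
go(86.9,0,86.2,143)
for n in ('side','scene'):
    c=cam(n); q=cell(pts(c)).reshape(-1,3)*1000; x,y,z=q.T
    for a,b in((-22,-12),(12,22)):
        k=q[(z>66)&(z<100)&(x>5)&(x<100)&(y>a)&(y<b)]
        for x0 in range(20,90,10):
            s=k[(k[:,0]>x0)&(k[:,0]<=x0+10)]
            if len(s): print(n,a,x0,len(s),np.round(np.median(s,axis=0)),np.round(s.max(0)))
    k=q[(abs(y)<14)&(x<40)&(x>-60)&(z>115)]; print('handle',np.round(k.max(0)),np.round(k.min(0)) ,np.round(k[k[:,2].argmax()]))
c=cam('side');i=c['image'][165:255,265:375,::-1];cv2.imwrite('pics/s5.png',cv2.resize(i,(720,590),interpolation=cv2.INTER_CUBIC))"
```

```text
t 9.4 cell mm [84.6 -0.4 95. ] yaw 143.1 j [ 0.59  0.31 -0.28  0.98  0.    1.23] F cell [3.  2.7 7.7] w 9.7 g 68.2
target (86.2, 0, 88.4, 143) delta_pos [ 0.0055 -0.0012  0.0221] yaw 0.002
t 9.4 cell mm [84.6 -0.4 95. ] yaw 143.1 j [ 0.59  0.31 -0.28  0.98  0.    1.23] F cell [3.  2.7 7.7] w 9.7 g 68.2
target (86.9, 0, 86.2, 143) delta_pos [ 0.0078 -0.0012  0.0294] yaw 0.002
side -22 20 15 [ 24. -18.  73.] [ 29. -14.  75.]
side -22 30 14 [ 35. -18.  76.] [ 40. -15.  80.]
side -22 40 16 [ 45. -18.  79.] [ 50. -15.  84.]
side -22 50 13 [ 54. -18.  82.] [ 59. -15.  86.]
side -22 60 18 [ 65. -18.  86.] [ 70. -12.  88.]
side -22 70 12 [ 72. -14.  88.] [ 74. -12. 100.]
side 12 20 15 [26. 15. 73.] [30. 19. 76.]
side 12 30 12 [35. 15. 77.] [40. 19. 80.]
side 12 40 15 [46. 15. 80.] [49. 19. 82.]
handle [-18.  11. 132.] [-28. -13. 115.] [-24.   0. 132.]
scene -22 20 1 [ 29. -13.  73.] [ 29. -13.  73.]
scene -22 30 6 [ 34. -17.  75.] [ 38. -15.  76.]
scene -22 40 6 [ 44. -16.  78.] [ 49. -14.  80.]
scene -22 50 6 [ 54. -16.  82.] [ 59. -14.  85.]
scene -22 60 7 [ 65. -17.  85.] [ 70. -14.  87.]
scene -22 70 6 [ 75. -16.  87.] [ 76. -14.  88.]
scene 12 20 2 [21. 18. 71.] [21. 18. 73.]Traceback (most recent call last):
  File "<string>", line 12, in <module>
    k=q[(abs(y)<14)&(x<40)&(x>-60)&(z>115)]; print('handle',np.round(k.max(0)),np.round(k.min(0)) ,np.round(k[k[:,2].argmax()]))
                                                                     ~~~~~^^^
    return umr_maximum(a, axis, None, out, keepdims, initial, where)
ValueError: zero-size array to reduction operation maximum which has no identity
```

Request:
{"fn": "jog_arm", "kwargs": {
  "deltas": [
    {"fingers":0,"delta_pos":[0.003,0,0.008],"yaw":0},
    {"fingers":0,"delta_pos":[0.005,0,0.016],"yaw":0},
    {"fingers":0,"delta_pos":[0.006,0,0.022],"yaw":0},
    {"fingers":0,"delta_pos":[0.006,0,0.022],"yaw":0}
  ]
}}

```text
clock: 9.95
eef_pos: [0.3977, 0.269, 0.0886]
tool_rot: [0.317, 0.949, 0.001, -0.0]
ft_force: [-5.3, 0.6, 8.0]
grip_width: 0.0103
grasp_force: 69.7
```

```bash
python3 -c "
from h import *
go(86.9,0,86.2,143)
c=cam('side');i=c['image'][165:255,265:375,::-1];cv2.imwrite('pics/s5.png',cv2.resize(i,(720,590),interpolation=cv2.INTER_CUBIC))"
```

```text
t 9.9 cell mm [86.6 -0.3 88.6] yaw 143.1 j [ 0.59  0.32 -0.29  0.97  0.    1.24] F cell [4.5 2.7 8. ] w 10.3 g 69.7
target (86.9, 0, 86.2, 143) delta_pos [ 0.001  -0.001   0.0079] yaw 0.002
```

View pics/s5.png

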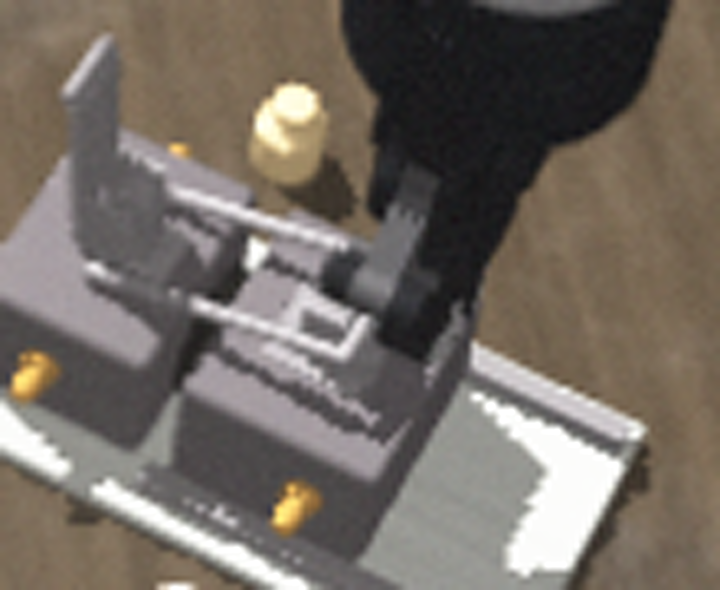

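The side view shows the loop nearly level, with the bar corner at (345,345) just outside the keeper, the lip at about (320,315) and the handle upright at (95,120). I lower until I feel the ledge.

Request:
{"fn": "jog_arm", "kwargs": {
  "deltas": [
    {"fingers":0,"delta_pos":[0.001,0,0.004],"yaw":0},
    {"fingers":0,"delta_pos":[0.001,0,0.008],"yaw":0},
    {"fingers":0,"delta_pos":[0.001,0,0.008],"yaw":0}
  ]
}}

```text
clock: 10.3
eef_pos: [0.3974, 0.2691, 0.0863]
tool_rot: [0.317, 0.949, 0.001, -0.0]
ft_force: [-6.6, 0.0, 8.3]
grip_width: 0.0101
grasp_force: 70.0
```

```bash
python3 -c "
from h import *
go(86.9,0,85.2,143)"
```

```text
t 10.3 cell mm [87.  -0.2 86.3] yaw 143.1 j [ 0.59  0.32 -0.29  0.96  0.    1.24] F cell [5.3 4.  8.3] w 10.1 g 70.0
target (86.9, 0, 85.2, 143) delta_pos [-0.0002 -0.0008  0.0036] yaw 0.001
```

Request:
{"fn": "jog_arm", "kwargs": {
  "deltas": [
    {"fingers":0,"delta_pos":[0,0,0.003],"yaw":0},
    {"fingers":0,"delta_pos":[0,0,0.004],"yaw":0},
    {"fingers":0,"delta_pos":[0,0,0.004],"yaw":0}
  ]
}}

```text
clock: 10.6
eef_pos: [0.3974, 0.2693, 0.0852]
tool_rot: [0.317, 0.949, 0.001, -0.0]
ft_force: [-6.5, 0.5, 7.7]
grip_width: 0.0102
grasp_force: 70.3
```

```bash
python3 -c "
from h import *
go(83.6,0,85.2,143)
for n in ('side','scene'):
    c=cam(n); q=cell(pts(c)).reshape(-1,3)*1000; x,y,z=q.T
    k=q[(z>66)&(z<95)&(y>-22)&(y<-12)]
    for x0 in range(20,90,10):
            s=k[(k[:,0]>x0)&(k[:,0]<=x0+10)]
            if len(s): print(n,x0,len(s),np.round(np.median(s,axis=0),1),np.round(s.max(0)))"
```

```text
t 10.6 cell mm [87.1 -0.4 85.2] yaw 143.1 j [ 0.59  0.32 -0.29  0.96  0.    1.24] F cell [5.5 3.6 7.7] w 10.2 g 70.3
target (83.6, 0, 85.2, 143) delta_pos [-0.0116 -0.0012  0.    ] yaw 0.002
side 20 14 [ 25.1 -18.1  70.4] [ 29. -16.  75.]
side 30 14 [ 34.6 -18.6  73.7] [ 39. -16.  76.]
side 40 15 [ 44.5 -17.9  75. ] [ 50. -16.  78.]
side 50 15 [ 54.7 -18.1  76.5] [ 59. -16.  78.]
side 60 16 [ 65.8 -17.9  78.6] [ 70. -14.  81.]
side 70 8 [ 71.4 -15.7  79.4] [ 77. -12.  92.]
side 80 3 [ 85.5 -18.7  94.4] [ 90. -18.  95.]
scene 40 6 [ 46.1 -15.5  74.4] [ 50. -13.  76.]
scene 50 7 [ 54.6 -15.6  75.7] [ 60. -13.  79.]
scene 60 7 [ 64.  -16.4  77.5] [ 70. -15.  78.]
scene 70 3 [ 71.5 -15.3  78.7] [ 74. -15.  80.]
```

Request:
{"fn": "jog_arm", "kwargs": {
  "deltas": [
    {"fingers":0,"delta_pos":[0,0,0.002],"yaw":0},
    {"fingers":0,"delta_pos":[0,0,0.004],"yaw":0},
    {"fingers":0,"delta_pos":[0,0,0.004],"yaw":0},
    {"fingers":0,"delta_pos":[0,0,0.004],"yaw":0}
  ]
}}

```text
clock: 11.1
eef_pos: [0.3973, 0.2693, 0.084]
tool_rot: [0.317, 0.949, 0.001, -0.001]
ft_force: [-7.1, 0.5, 9.1]
grip_width: 0.01
grasp_force: 70.7
```

```bash
python3 -c "
from h import *
st()"
```

```text
t 11.1 cell mm [87.1 -0.3 84. ] yaw 143.1 j [ 0.59  0.32 -0.3   0.95  0.    1.24] F cell [6.  3.9 9.1] w 10.0 g 70.7
```

Request:
{"fn": "jog_arm", "kwargs": {
  "deltas": [
    {"fingers":0,"delta_pos":[0,0,0.002],"yaw":0},
    {"fingers":0,"delta_pos":[0,0,0.004],"yaw":0},
    {"fingers":0,"delta_pos":[0,0,0.004],"yaw":0},
    {"fingers":0,"delta_pos":[0,0,0.004],"yaw":0}
  ]
}}

```text
clock: 11.5
eef_pos: [0.3971, 0.2693, 0.0825]
tool_rot: [0.317, 0.949, 0.001, -0.001]
ft_force: [-6.5, 0.5, 6.6]
grip_width: 0.01
grasp_force: 71.0
```

```bash
python3 -c "
from h import *
st()"
```

```text
t 11.5 cell mm [87.3 -0.2 82.5] yaw 143.1 j [ 0.59  0.32 -0.3   0.95  0.    1.24] F cell [5.5 3.6 6.6] w 10.0 g 71.0
```

```bash
python3 -c "
from h import *
for n in ('side','scene'):
    c=cam(n); q=cell(pts(c)).reshape(-1,3)*1000; x,y,z=q.T
    k=q[(z>62)&(z<95)&(y>-22)&(y<-12)]
    for x0 in range(20,90,10):
            s=k[(k[:,0]>x0)&(k[:,0]<=x0+10)]
            if len(s): print(n,x0,len(s),np.round(np.median(s,axis=0),1),np.round(s.max(0)))
    k=q[(z>62)&(z<90)&(abs(y)<24)&(x>52)&(x<100)]; print(n); print(np.round(k[np.argsort(k[:,0])][::max(1,len(k)//60)]).astype(int).tolist())"
```

```text
side 20 15 [ 24.8 -18.   71. ] [ 29. -15.  73.]
side 30 15 [ 34.7 -18.2  72.2] [ 39. -15.  74.]
side 40 14 [ 44.9 -18.9  73.7] [ 49. -15.  77.]
side 50 16 [ 55.2 -18.1  75.4] [ 60. -14.  78.]
side 60 19 [ 65.3 -18.   77. ] [ 70. -13.  80.]
side 70 9 [ 71.8 -16.   78.2] [ 78. -12.  89.]
side 80 7 [ 85.5 -18.8  93.7] [ 90. -16.  95.]
side
[[52, 15, 75], [53, 18, 75], [54, -17, 76], [54, 9, 82], [55, -4, 83], [55, -9, 83], [55, -16, 76], [55, -9, 80], [55, 16, 76], [56, -7, 84], [56, 16, 74], [56, -18, 77], [57, -8, 83], [57, -20, 75], [58, -12, 72], [58, -10, 80], [59, -11, 79], [59, -20, 78], [59, -9, 80], [60, -21, 76], [60, -9, 74], [60, -11, 81], [61, -15, 75], [61, -10, 72], [61, -10, 69], [62, -8, 74], [62, -17, 76], [62, -18, 75], [63, -10, 70], [63, -16, 75], [64, -8, 72], [64, -8, 82], [65, -10, 71], [65, -17, 78], [66, -11, 84], [66, -19, 78], [67, -2, 73], [67, -20, 78], [68, -18, 78], [68, -6, 75], [69, -19, 78], [69, -13, 79], [70, -18, 80], [70, -19, 78], [70, -11, 77], [71, -20, 78], [72, -5, 77], [72, -11, 82], [72, -13, 75], [72, -10, 78], [73, -19, 78], [73, -6, 74], 
[... 776 characters left out ...]
3], [78, 13, 63], [78, 9, 64], [79, 7, 65], [79, -1, 66], [79, -3, 63], [79, 1, 66], [79, -7, 67], [79, 3, 66], [79, 1, 63], [79, -4, 67], [80, -8, 70], [80, 6, 69], [80, -1, 64], [80, 11, 65], [80, 4, 67], [80, -8, 65], [80, 3, 64], [81, 8, 70], [86, 4, 89], [86, 2, 90], [86, 2, 87], [87, 6, 87], [87, 2, 85], [88, 0, 86], [88, 3, 89], [88, 3, 86], [88, 5, 86], [88, 2, 78], [89, -1, 90], [89, 2, 84], [89, 0, 82], [89, 3, 84], [89, 0, 79], [89, 2, 82], [89, 4, 82], [89, 5, 85], [90, -1, 86], [91, 5, 83], [92, 2, 62], [93, -11, 87], [93, 16, 89], [94, 6, 89], [95, 6, 84], [95, 6, 87], [96, 10, 85], [96, 9, 88], [97, -8, 88], [98, -4, 89], [98, -10, 87], [98, -6, 90], [99, 11, 88], [99, 7, 88]]
```

Request:
{"fn": "jog_arm", "kwargs": {
  "deltas": [
    {"fingers":0,"delta_pos":[-0.004,0,0],"yaw":0},
    {"fingers":0,"delta_pos":[-0.008,0,0],"yaw":0},
    {"fingers":0,"delta_pos":[-0.012,0,0.001],"yaw":0},
    {"fingers":0,"delta_pos":[-0.016,0,0.001],"yaw":0},
    {"fingers":0,"delta_pos":[-0.016,0,0.001],"yaw":0}
  ]
}}

```text
clock: 12.1
eef_pos: [0.4, 0.2672, 0.0824]
tool_rot: [0.316, 0.949, 0.001, -0.002]
ft_force: [-9.5, 3.4, 7.7]
grip_width: 0.0104
grasp_force: 71.7
```

```bash
python3 -c "
from h import *
st()
for n in ('side','scene'):
    c=cam(n); q=cell(pts(c)).reshape(-1,3)*1000; x,y,z=q.T
    k=q[(z>62)&(z<90)&(y>-22)&(y<-12)&(x<85)]
    for x0 in range(40,80,10):
            s=k[(k[:,0]>x0)&(k[:,0]<=x0+10)]
            if len(s): print(n,x0,len(s),np.round(np.median(s,axis=0),1),np.round(s.max(0)))"
```

```text
t 12.1 cell mm [83.7 -0.3 82.4] yaw 143.1 j [ 0.59  0.33 -0.29  0.95  0.    1.23] F cell [9.6 3.  7.7] w 10.4 g 71.7
side 40 14 [ 44.1 -18.3  75.5] [ 49. -15.  77.]
side 50 15 [ 54.1 -18.4  76.6] [ 59. -16.  79.]
side 60 18 [ 64.6 -17.5  77.5] [ 68. -13.  81.]
side 70 1 [ 73.7 -12.7  89.5] [ 74. -13.  89.]
scene 40 5 [ 43.6 -15.5  73.6] [ 47. -14.  76.]
scene 50 9 [ 54.4 -16.3  76.8] [ 58. -14.  77.]
scene 60 8 [ 64.4 -16.   77.2] [ 68. -13.  78.]
scene 70 1 [ 71.3 -16.6  77.3] [ 71. -17.  77.]
```

Request:
{"fn": "jog_arm", "kwargs": {
  "deltas": [
    {"fingers":0,"delta_pos":[-0.003,0,0],"yaw":0},
    {"fingers":0,"delta_pos":[-0.006,0,0],"yaw":0},
    {"fingers":0,"delta_pos":[-0.006,0,0],"yaw":0}
  ]
}}

```text
clock: 12.5
eef_pos: [0.4008, 0.2667, 0.0826]
tool_rot: [0.316, 0.949, 0.002, -0.003]
ft_force: [-12.5, 3.8, 11.4]
grip_width: 0.0102
grasp_force: 72.0
```

```bash
python3 -c "
from h import *
st()"
```

```text
t 12.5 cell mm [82.8 -0.4 82.6] yaw 143.2 j [ 0.58  0.33 -0.29  0.95  0.01  1.23] F cell [12.3  4.5 11.4] w 10.2 g 72.0
```

Request:
{"fn": "jog_arm", "kwargs": {
  "deltas": [
    {"fingers":0,"delta_pos":[0,0,-0.003],"yaw":0},
    {"fingers":0,"delta_pos":[0,0,-0.004],"yaw":0},
    {"fingers":0,"delta_pos":[0,0,-0.004],"yaw":0}
  ]
}}

```text
clock: 12.8
eef_pos: [0.4009, 0.2665, 0.0832]
tool_rot: [0.316, 0.949, 0.001, -0.003]
ft_force: [-9.6, 3.4, 6.8]
grip_width: 0.0102
grasp_force: 71.5
```

```bash
python3 -c "
from h import *
st()
for n in ('side','scene'):
    c=cam(n); q=cell(pts(c)).reshape(-1,3)*1000; x,y,z=q.T
    k=q[(z>62)&(z<90)&(y>-22)&(y<-12)&(x<85)]
    for x0 in range(40,80,10):
            s=k[(k[:,0]>x0)&(k[:,0]<=x0+10)]
            if len(s): print(n,x0,len(s),np.round(np.median(s,axis=0),1),np.round(s.max(0)))
    k=q[(z>79)&(z<88)&(x>45)&(x<75)&(abs(y)<12)]; print('lip',np.round(np.percentile(k,[3,50,97],axis=0)).tolist() if len(k) else 0)
    k=q[(z>56)&(z<61)&(x>80)&(x<110)&(abs(y)<35)];print('slend',np.round(np.percentile(k[:,0],[80,97]),1) if len(k) else 0)
    k=q[(z>90)&(x<20)&(x>-60)&(abs(y)<14)];print('handle',np.round(np.percentile(k,[3,50,97],axis=0)).tolist() if len(k) else 0)
c=cam('side');i=c['image'][165:255,265:375,::-1];cv2.imwrite('pics/s6.png',cv2.resize(i,(720,590),interpolation=cv2.INTER_CUBIC))"
```

```text
t 12.8 cell mm [82.5 -0.2 83.2] yaw 143.2 j [ 0.58  0.33 -0.29  0.96  0.01  1.23] F cell [9.7 3.  6.8] w 10.2 g 71.5
side 40 17 [ 45.7 -18.1  76.4] [ 50. -14.  78.]
side 50 18 [ 55.1 -17.6  77. ] [ 60. -14.  79.]
side 60 18 [ 64.9 -16.3  78.5] [ 69. -12.  81.]
side 70 2 [ 74.2 -12.5  77.8] [ 76. -12.  88.]
lip [[55.0, -11.0, 80.0], [60.0, -10.0, 82.0], [70.0, -7.0, 85.0]]
slend [91.7 93.4]
handle [[-14.0, -12.0, 90.0], [-1.0, -7.0, 117.0], [6.0, 9.0, 134.0]]
scene 40 8 [ 44.5 -15.8  75.7] [ 49. -13.  77.]
scene 50 7 [ 55.9 -16.   77.2] [ 60. -13.  80.]
scene 60 10 [ 64.6 -15.6  77.5] [ 68. -12.  81.]
scene 70 1 [ 75.3 -20.6  62. ] [ 75. -21.  62.]
lip 0
slend [92.6 95. ]
handle 0
```

View pics/s6.png

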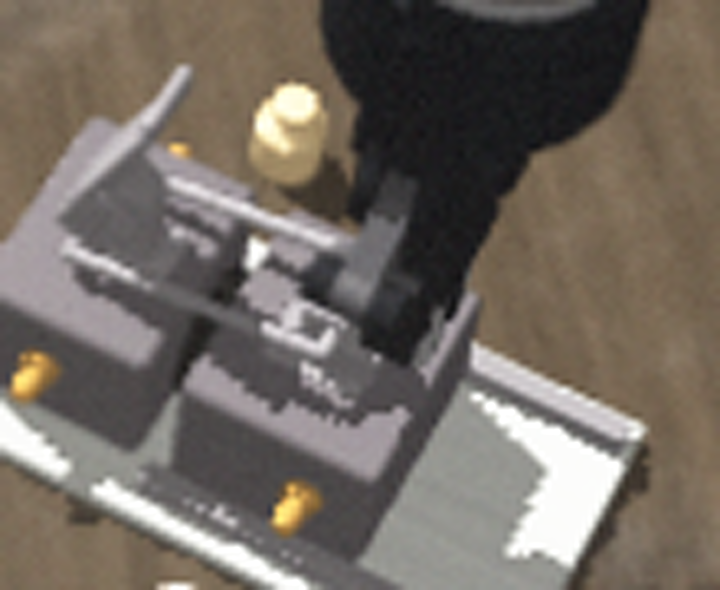

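The side view shows the handle swung forward to about 1.15 rad, with its tip at (185,75). The bar at (300,335) is drawn in over the ledge at the lip. I lift slightly to check that the lip holds it.

Request:
{"fn": "jog_arm", "kwargs": {
  "deltas": [
    {"fingers":0,"delta_pos":[0,0,-0.003],"yaw":0},
    {"fingers":0,"delta_pos":[0,0,-0.006],"yaw":0},
    {"fingers":0,"delta_pos":[0,0,-0.006],"yaw":0}
  ]
}}

```text
clock: 13.25
eef_pos: [0.4009, 0.2663, 0.0835]
tool_rot: [0.316, 0.949, 0.001, -0.003]
ft_force: [-7.4, 5.8, -3.0]
grip_width: 0.01
grasp_force: 70.2
```

```bash
python3 -c "
from h import *
st()"
```

```text
t 13.2 cell mm [82.5 -0.1 83.5] yaw 143.2 j [ 0.58  0.33 -0.29  0.96  0.01  1.23] F cell [ 9.4 -0.2 -3. ] w 10.0 g 70.2
```

The lip holds: lifting 1.8 mm moved it only 0.3 mm and cost 10 N. I relax, release the tab and rise.

Request:
{"fn": "jog_arm", "kwargs": {
  "deltas": [
    {"fingers":0,"delta_pos":[0,0,0.002],"yaw":0},
    {"fingers":0,"delta_pos":[0,0,0.004],"yaw":0},
    {"fingers":0.2,"delta_pos":[0,0,0.004],"yaw":0},
    {"fingers":0.3,"delta_pos":[0,0,0.004],"yaw":0},
    {"fingers":0.3,"delta_pos":[0,0,0.004],"yaw":0},
    {"fingers":0.3,"delta_pos":[0,0,-0.03],"yaw":0},
    {"fingers":0.3,"delta_pos":[0,0,-0.1],"yaw":0},
    {"fingers":0.3,"delta_pos":[0,0,-0.2],"yaw":0},
    {"fingers":0.3,"delta_pos":[0,0,-0.35],"yaw":0},
    {"fingers":0.3,"delta_pos":[0,0,-0.35],"yaw":0}
  ]
}}

```text
clock: 14.25
eef_pos: [0.407, 0.2668, 0.1965]
tool_rot: [0.317, 0.948, 0.005, 0.004]
ft_force: [0.7, 0.7, -0.5]
grip_width: 0.0256
grasp_force: 0.0
```

```bash
python3 -c "
from h import *
st()
for n in ('side','scene'):
    c=cam(n); q=cell(pts(c)).reshape(-1,3)*1000; x,y,z=q.T
    def pr(nm,s):
        k=q[s]; print(n,nm,len(k),np.round(np.percentile(k,[3,50,97],axis=0)).tolist() if len(k) else 0)
    pr('wire60',(z>66)&(z<90)&(y>-22)&(y<-12)&(x>60)&(x<70))
    pr('wire70',(z>66)&(z<90)&(y>-22)&(y<-12)&(x>70)&(x<90))
    pr('tab',(z>88)&(z<125)&(x>55)&(x<100)&(abs(y)<12))
    pr('lip',(z>80)&(z<88)&(x>45)&(x<75)&(abs(y)<12))
    for a in (95,105,115,125,132): pr('handle%d'%a,(z>a)&(z<a+10)&(x<50)&(x>-60)&(abs(y)<14))
"
```

```text
t 14.2 cell mm [ 77.9  -4.2 196.5] yaw 143.0 j [ 0.58  0.22 -0.11  1.22 -0.    1.23] F cell [-0.2 -1.  -0.5] w 25.6 g 0.0
side wire60 16 [[60.0, -20.0, 77.0], [64.0, -18.0, 79.0], [67.0, -13.0, 81.0]]
side wire70 0 0
side tab 66 [[73.0, -7.0, 90.0], [78.0, -4.0, 103.0], [82.0, 5.0, 112.0]]
side lip 88 [[55.0, -10.0, 80.0], [62.0, -2.0, 83.0], [73.0, 9.0, 85.0]]
side handle95 14 [[-12.0, -12.0, 96.0], [-10.0, -10.0, 101.0], [-5.0, 5.0, 105.0]]
side handle105 15 [[-8.0, -13.0, 105.0], [-5.0, -10.0, 109.0], [-1.0, 7.0, 114.0]]
side handle115 12 [[-4.0, -12.0, 115.0], [-1.0, -10.0, 118.0], [2.0, 6.0, 122.0]]
side handle125 37 [[2.0, -12.0, 127.0], [4.0, -3.0, 133.0], [6.0, 10.0, 135.0]]
side handle132 23 [[2.0, -12.0, 132.0], [4.0, -1.0, 134.0], [6.0, 10.0, 135.0]]
scene wire60 11 [[61.0, -18.0, 75.0], [66.0, -16.0, 78.0], [68.0, -14.0, 80.0]]
scene wire70 0 0
scene tab 68 [[75.0, -4.0, 89.0], [81.0, 1.0, 102.0], [84.0, 6.0, 111.0]]
scene lip 21 [[58.0, -8.0, 81.0], [63.0, -5.0, 83.0], [71.0, -1.0, 84.0]]
scene handle95 25 [[-7.0, -9.0, 95.0], [-5.0, 0.0, 99.0], [-2.0, 12.0, 104.0]]
scene handle105 30 [[-2.0, -10.0, 106.0], [1.0, 0.0, 110.0], [3.0, 13.0, 115.0]]
scene handle115 30 [[3.0, -9.0, 116.0], [5.0, 1.0, 121.0], [8.0, 12.0, 125.0]]
scene handle125 27 [[5.0, -10.0, 125.0], [7.0, 7.0, 131.0], [9.0, 13.0, 134.0]]
scene handle132 10 [[5.0, -9.0, 132.0], [7.0, 7.0, 133.0], [9.0, 12.0, 135.0]]
```

```bash
python3 -c "
from h import *
go(-18,0,195,143)
go(-18,0,124,143)"
```

```text
t 14.3 cell mm [ 78.9  -1.3 191.6] yaw 143.0 j [ 0.58  0.23 -0.12  1.22 -0.    1.23] F cell [-0.1  0.2 -0.5] w 25.8 g 0.0
target (-18, 0, 195, 143) delta_pos [-0.3231 -0.0045 -0.0109] yaw 0.0
t 14.3 cell mm [ 78.9  -1.3 191.6] yaw 143.0 j [ 0.58  0.23 -0.12  1.22 -0.    1.23] F cell [-0.1  0.2 -0.5] w 25.8 g 0.0
target (-18, 0, 124, 143) delta_pos [-0.3227 -0.0055  0.2258] yaw 0.0
```

Request:
{"fn": "jog_arm", "kwargs": {
  "deltas": [
    {"fingers":0,"delta_pos":[-0.1,0,-0.02],"yaw":0},
    {"fingers":0,"delta_pos":[-0.2,0,-0.02],"yaw":0},
    {"fingers":0,"delta_pos":[-0.28,0,-0.02],"yaw":0},
    {"fingers":0,"delta_pos":[-0.33,0,-0.02],"yaw":0},
    {"fingers":0,"delta_pos":[-0.33,0,-0.01],"yaw":0},
    {"fingers":0,"delta_pos":[-0.33,0,0.08],"yaw":0},
    {"fingers":0,"delta_pos":[-0.33,0,0.16],"yaw":0},
    {"fingers":0,"delta_pos":[-0.33,0,0.22],"yaw":0},
    {"fingers":0,"delta_pos":[-0.33,0,0.22],"yaw":0},
    {"fingers":0,"delta_pos":[-0.33,0,0.22],"yaw":0}
  ]
}}

```text
clock: 15.35
eef_pos: [0.4814, 0.2055, 0.1234]
tool_rot: [0.317, 0.949, -0.0, -0.001]
ft_force: [-0.2, -0.2, 0.7]
grip_width: -0.0004
grasp_force: 0.0
```

```bash
python3 -c "
from h import *
for p in [(-10,122.6),(0.4,120.6),(8.2,117.3),(15.2,112.4)]: go(p[0],0,p[1],143)" | grep -v '^t .*t t'
```

```text
t 15.3 cell mm [-1.840e+01  1.000e-01  1.234e+02] yaw 143.1 j [ 0.4   0.36 -0.12  1.09  0.    1.05] F cell [0.1 0.2 0.7] w -0.4 g 0.0
target (-10, 0, 122.6, 143) delta_pos [0.028  0.0002 0.0026] yaw 0.002
t 15.3 cell mm [-1.840e+01  1.000e-01  1.234e+02] yaw 143.1 j [ 0.4   0.36 -0.12  1.09  0.    1.05] F cell [0.1 0.2 0.7] w -0.4 g 0.0
target (0.4, 0, 120.6, 143) delta_pos [0.0627 0.0003 0.0093] yaw 0.002
t 15.3 cell mm [-1.840e+01  1.000e-01  1.234e+02] yaw 143.1 j [ 0.4   0.36 -0.12  1.09  0.    1.05] F cell [0.1 0.2 0.7] w -0.4 g 0.0
target (8.2, 0, 117.3, 143) delta_pos [0.0887 0.0004 0.0203] yaw 0.002
t 15.3 cell mm [-1.840e+01  1.000e-01  1.234e+02] yaw 143.1 j [ 0.4   0.36 -0.12  1.09  0.    1.05] F cell [0.1 0.2 0.7] w -0.4 g 0.0
target (15.2, 0, 112.4, 143) delta_pos [0.112  0.0004 0.0367] yaw 0.002
```

Request:
{"fn": "jog_arm", "kwargs": {
  "deltas": [
    {"fingers":0,"delta_pos":[0.014,0,0.002],"yaw":0},
    {"fingers":0,"delta_pos":[0.028,0,0.003],"yaw":0},
    {"fingers":0,"delta_pos":[0.04,0,0.005],"yaw":0},
    {"fingers":0,"delta_pos":[0.052,0,0.007],"yaw":0},
    {"fingers":0,"delta_pos":[0.063,0,0.009],"yaw":0},
    {"fingers":0,"delta_pos":[0.063,0,0.009],"yaw":0}
  ]
}}

```text
clock: 15.95
eef_pos: [0.4674, 0.2169, 0.1214]
tool_rot: [0.317, 0.948, 0.0, 0.0]
ft_force: [0.5, 0.0, 0.6]
grip_width: -0.0001
grasp_force: 0.6
```

```bash
python3 -c "
from h import *
go(15.2,0,112.4,143)
for n in ('side','scene'):
    c=cam(n); q=cell(pts(c)).reshape(-1,3)*1000; x,y,z=q.T
    def pr(nm,s):
        k=q[s]; print(n,nm,len(k),np.round(np.percentile(k,[3,50,97],axis=0)).tolist() if len(k) else 0)
    pr('wire60',(z>66)&(z<90)&(y>-22)&(y<-12)&(x>60)&(x<80))
    pr('tab',(z>88)&(z<125)&(x>55)&(x<100)&(abs(y)<12))
    pr('lip',(z>80)&(z<88)&(x>45)&(x<75)&(abs(y)<12))
"
```

```text
t 15.9 cell mm [ -0.3  -0.7 121.4] yaw 143.1 j [ 0.43  0.34 -0.15  1.07  0.    1.08] F cell [-0.4 -0.3  0.6] w -0.1 g 0.6
target (15.2, 0, 112.4, 143) delta_pos [ 0.0518 -0.0022  0.03  ] yaw 0.001
side wire60 11 [[60.0, -20.0, 75.0], [63.0, -17.0, 77.0], [65.0, -14.0, 79.0]]
side tab 50 [[73.0, -7.0, 91.0], [77.0, -3.0, 104.0], [81.0, 4.0, 110.0]]
side lip 75 [[55.0, -11.0, 81.0], [61.0, -1.0, 83.0], [68.0, 10.0, 85.0]]
scene wire60 8 [[61.0, -17.0, 74.0], [65.0, -16.0, 76.0], [68.0, -14.0, 78.0]]
scene tab 62 [[74.0, -4.0, 89.0], [80.0, 1.0, 100.0], [82.0, 7.0, 110.0]]
scene lip 19 [[57.0, -8.0, 81.0], [64.0, -5.0, 82.0], [69.0, -1.0, 85.0]]
```

Request:
{"fn": "jog_arm", "kwargs": {
  "deltas": [
    {"fingers":0,"delta_pos":[0.013,0,0.005],"yaw":0},
    {"fingers":0,"delta_pos":[0.026,0,0.011],"yaw":0},
    {"fingers":0,"delta_pos":[0.038,0,0.018],"yaw":0},
    {"fingers":0,"delta_pos":[0.049,0,0.027],"yaw":0},
    {"fingers":0,"delta_pos":[0.049,0,0.027],"yaw":0}
  ]
}}

```text
clock: 16.55
eef_pos: [0.4554, 0.2258, 0.1135]
tool_rot: [0.317, 0.948, 0.001, 0.0]
ft_force: [-0.2, -0.1, 6.7]
grip_width: 0.0001
grasp_force: 2.3
```

```bash
python3 -c "
from h import *
go(21.1,0,106.1,143)
go(25.6,0,98.9,143)
for n in ('side','scene'):
    c=cam(n); q=cell(pts(c)).reshape(-1,3)*1000; x,y,z=q.T
    def pr(nm,s):
        k=q[s]; print(n,nm,len(k),np.round(np.percentile(k,[3,50,97],axis=0)).tolist() if len(k) else 0)
    pr('wire60',(z>66)&(z<90)&(y>-22)&(y<-12)&(x>60)&(x<80))
    pr('tab',(z>88)&(z<125)&(x>55)&(x<100)&(abs(y)<12))
    pr('handle',(z>88)&(z<125)&(x>38)&(x<55)&(abs(y)<12))
    pr('lip',(z>80)&(z<88)&(x>45)&(x<75)&(abs(y)<12))
"
```

```text
t 16.6 cell mm [ 14.5  -0.6 113.5] yaw 143.0 j [ 0.46  0.34 -0.18  1.05  0.    1.1 ] F cell [0.1 0.1 6.7] w 0.1 g 2.3
target (21.1, 0, 106.1, 143) delta_pos [ 0.0219 -0.002   0.0246] yaw 0.001
t 16.6 cell mm [ 14.5  -0.6 113.5] yaw 143.0 j [ 0.46  0.34 -0.18  1.05  0.    1.1 ] F cell [0.1 0.1 6.7] w 0.1 g 2.3
target (25.6, 0, 98.9, 143) delta_pos [ 0.0369 -0.0021  0.0486] yaw 0.001
side wire60 7 [[60.0, -20.0, 70.0], [62.0, -17.0, 76.0], [62.0, -12.0, 79.0]]
side tab 46 [[72.0, -7.0, 90.0], [76.0, -3.0, 105.0], [78.0, 4.0, 109.0]]
side handle 0 0
side lip 80 [[52.0, -12.0, 80.0], [59.0, -3.0, 83.0], [73.0, 9.0, 86.0]]
scene wire60 6 [[62.0, -17.0, 74.0], [63.0, -15.0, 75.0], [64.0, -13.0, 78.0]]
scene tab 56 [[73.0, -4.0, 89.0], [78.0, 1.0, 101.0], [81.0, 7.0, 108.0]]
scene handle 0 0
scene lip 20 [[54.0, -8.0, 80.0], [62.0, -6.0, 83.0], [68.0, -1.0, 84.0]]
```

Request:
{"fn": "jog_arm", "kwargs": {
  "deltas": [
    {"fingers":0,"delta_pos":[0.01,0,0.01],"yaw":0},
    {"fingers":0,"delta_pos":[0.02,0,0.021],"yaw":0},
    {"fingers":0,"delta_pos":[0.028,0,0.033],"yaw":0},
    {"fingers":0,"delta_pos":[0.035,0,0.045],"yaw":0},
    {"fingers":0,"delta_pos":[0.035,0,0.045],"yaw":0}
  ]
}}

```text
clock: 17.15
eef_pos: [0.4461, 0.2315, 0.0985]
tool_rot: [0.317, 0.949, -0.001, -0.001]
ft_force: [0.1, -0.1, 1.0]
grip_width: -0.0001
grasp_force: 0.1
```

```bash
python3 -c "
from h import *
go(27.3,0,95,143)"
```

```text
t 17.1 cell mm [25.4  0.5 98.5] yaw 143.1 j [ 0.48  0.35 -0.21  1.01  0.    1.12] F cell [-0.2  0.   1. ] w -0.1 g 0.1
target (27.3, 0, 95, 143) delta_pos [0.0062 0.0016 0.0116] yaw 0.001
```

It snapped past the toggle. I press lightly to the stop, then lift off.

Request:
{"fn": "jog_arm", "kwargs": {
  "deltas": [
    {"fingers":0,"delta_pos":[0.005,0,0.004],"yaw":0},
    {"fingers":0,"delta_pos":[0.005,0,0.008],"yaw":0},
    {"fingers":0,"delta_pos":[0.005,0,0.012],"yaw":0},
    {"fingers":0,"delta_pos":[0.005,0,0.012],"yaw":0}
  ]
}}

```text
clock: 17.55
eef_pos: [0.4457, 0.2323, 0.0953]
tool_rot: [0.317, 0.948, -0.0, -0.0]
ft_force: [0.9, -0.0, -0.5]
grip_width: 0.0001
grasp_force: 0.0
```

Request:
{"fn": "jog_arm", "kwargs": {
  "deltas": [
    {"fingers":0,"delta_pos":[0,0,-0.05],"yaw":0},
    {"fingers":0,"delta_pos":[0,0,-0.2],"yaw":0},
    {"fingers":0,"delta_pos":[0,0,-0.35],"yaw":0},
    {"fingers":0,"delta_pos":[0,0,-0.5],"yaw":0},
    {"fingers":0,"delta_pos":[0,0,-0.5],"yaw":0},
    {"fingers":0,"delta_pos":[0,0,-0.5],"yaw":0}
  ]
}}

```text
clock: 18.15
eef_pos: [0.4467, 0.2328, 0.2469]
tool_rot: [0.317, 0.948, 0.001, 0.001]
ft_force: [-0.2, -0.2, -1.0]
grip_width: -0.0
grasp_force: 0.0
```

```bash
python3 -c "
from h import *
st()
for n in ('side','scene'):
    c=cam(n); q=cell(pts(c)).reshape(-1,3)*1000; x,y,z=q.T
    def pr(nm,s):
        k=q[s]; print(n,nm,len(k),np.round(np.percentile(k,[3,50,97],axis=0)).tolist() if len(k) else 0)
    pr('tab',(z>88)&(z<125)&(x>60)&(x<100)&(abs(y)<12))
    for a in (5,20,35): pr('handle',(z>85)&(z<125)&(x>a)&(x<a+15)&(abs(y)<9))
    pr('lip',(z>80)&(z<88)&(x>51)&(x<75)&(abs(y)<12))
    pr('slend',(z>56)&(z<61)&(x>75)&(x<110)&(abs(y)<35))
    if n=='side': i=c['image'][165:255,265:375,::-1];cv2.imwrite('pics/s7.png',cv2.resize(i,(720,590),interpolation=cv2.INTER_CUBIC))
"
```

```text
t 18.1 cell mm [ 25.7  -0.9 246.9] yaw 143.0 j [ 0.48  0.24  0.04  1.37 -0.    1.13] F cell [ 0.   0.3 -1. ] w -0.0 g 0.0
side tab 39 [[74.0, -7.0, 90.0], [77.0, -4.0, 104.0], [80.0, 4.0, 108.0]]
side handle 71 [[5.0, -8.0, 94.0], [13.0, -0.0, 96.0], [20.0, 8.0, 98.0]]
side handle 67 [[21.0, -9.0, 94.0], [27.0, 0.0, 96.0], [34.0, 8.0, 98.0]]
side handle 68 [[35.0, -9.0, 94.0], [42.0, -0.0, 96.0], [49.0, 8.0, 99.0]]
side lip 81 [[52.0, -10.0, 81.0], [59.0, -2.0, 83.0], [74.0, 8.0, 85.0]]
side slend 258 [[76.0, -33.0, 56.0], [83.0, -2.0, 58.0], [90.0, 32.0, 61.0]]
scene tab 46 [[77.0, -4.0, 89.0], [80.0, 1.0, 100.0], [82.0, 7.0, 106.0]]
scene handle 39 [[6.0, -8.0, 93.0], [13.0, 0.0, 95.0], [19.0, 8.0, 96.0]]
scene handle 44 [[21.0, -9.0, 94.0], [27.0, -1.0, 95.0], [34.0, 8.0, 97.0]]
scene handle 46 [[36.0, -8.0, 93.0], [42.0, 0.0, 96.0], [50.0, 9.0, 97.0]]
scene lip 22 [[54.0, -8.0, 81.0], [61.0, -4.0, 83.0], [67.0, -0.0, 85.0]]
scene slend 231 [[76.0, -33.0, 57.0], [85.0, -1.0, 59.0], [92.0, 32.0, 61.0]]
```

View pics/s7.png

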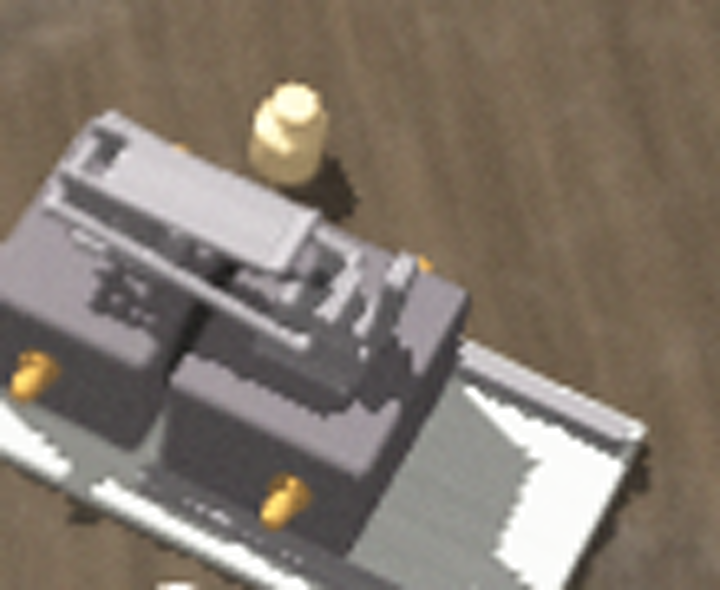

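The handle lies flat at z ≈ 95 mm from (110,150) to (310,240). The bar is under the keeper lip at (320,330), the tab stands upright at (395,280), and the slider is drawn in. I hand the job in.

```bash
python3 -c "
from workcell import bot
print(bot.job_done())"
```

```text
the job is handed in; nothing more can be done
None
```

The cell is sealed and handed in at about 18 s: the latch is hooked under its keeper, the lever lies flat past its toggle point, and the robot is clear. The handover gave no verdict. The cameras put the handle on its stop and the loop bar under the lip. They show the slider drawn in about 2–3 mm, roughly 1 mm accurate, so the 2.5 mm ring squeeze is not confirmed by direct measurement.

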